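# Tuck a shelf label holder behind the lip and hold it home

## Robot

A 6-joint arm with a two-finger parallel gripper is mounted at the origin on the work surface. World frame = base frame: x ahead of the robot, y to its left, z up, the work surface at z = 0. Lengths are in m, angles in rad, forces in N, time in s.
With the tool pointing down it reaches from about 0.225 to 0.875 m from the base axis. Payload 3.4 kg.
Tool frame: the origin (TCP) lies on the front face of the gripper's body, between the roots of the fingers; the fingertips stand 73 mm ahead of it and the grasp point (between the pads) lies 54 mm ahead of it; z points along the fingers, y is the line along which they close (so a half turn about z gives the same grasp; the last joint's range is limited). The gripper opens to 85 mm and grips with 20 to 120 N. Pads are 22 mm wide; open, the fingers measure 114 mm over their backs; the gripper's body (76 mm by 85 mm) begins 54 mm behind the grasp point. The pads swing forward as they close: fully open they stand 13 mm farther back than shut.
Start: joints at [1.199, 0.276, 1.505, -0, 1.361, -0.121], TCP at [0.143, 0.557, 0.304] pointing down, gripper open.
Joint ranges: [-2.89, 2.89], [-0.75, 2.08], [0.22, 2.7], [-1.18, 4.32], [0.11, 2.71], [-2.7, 2.7]. Speed limits (rad/s): [2.57, 2.57, 3.14, 3.14, 3.14, 3.14].

## Interface

Orientations are given as [roll, pitch, yaw] about the fixed x, y, z axes, in that order (R = Rz(yaw) Ry(pitch) Rx(roll)).
In Python, from rig import * gives the robot as it stands. The module is installed in compiled form; this text tells all that it offers.
- The arm moves only by the tool play_rows, never from a script. Its argument "plan" is a list of rows, each a list of 6 numbers: the shift along the tool's x, y, z in m, then the turn, a rotation vector about the tool's x, y, z in degrees. A call has 1 to 8 rows; each row is the pose to reach, as a shift and turn from the pose commanded when the call began, along the tool's axes at that moment; what a row does not reach only later rows make up. A row lasts 1/12 s, in which the tool goes at most 41.7 mm and 7.16 degrees, less where a joint would pass 70% of its speed; a pose out of reach is approached as far as the arm can. A call with a gripper value outside its range is refused whole. "gripper" is the finger opening in m, from 0 to 0.0854, set as the call begins (left out, the last holds). The fingers move at their own pace and stop on an object; the grip force is fixed at half the most. Time passes only in rows, so rows that repeat a pose let the fingers close. It gives the time, the measured TCP pose, the force, the opening and the grip force at its end, in the units of the state.
- get_obs(): the state, without advancing time (a new reading comes with each control period).
- grab_frame(name): name is "scene" or "top" or "wrist"; returns a dict with "frame" (400x640x3 uint8, blue, green, red), "camera_matrix" (3x3 intrinsics, pixels), "dist" ([k1, k2, p1, p2, k3] as OpenCV has them; the pictures are not rectified), "extrinsics" (4x4, takes a point from world to camera coordinates); the wrist camera has in their place "T_tool_cam" (4x4, takes a point from camera to tool coordinates, whose origin is the TCP and whose axes are the flange's). Camera axes: x right, y down, z forward; pixel columns grow to the right and rows downward; lengths in m; the calibration is good to about 2 mm. A picture is of the moment at which its call begins: read the wrist's pose just before it. There is no depth.
- sign_off(): hands the job in; it is judged then, once.
Trained networks look in the newest picture that a camera, given by its name, has taken for a name from the list of things; names that differ only in an ending like _2 or _b are one class to them, and where a whole thing is asked for, a point or a joint stands for the part that bears it (a point fixed in the world has none). Each returns a list of dicts, best first, with "p" (0 to 1); they miss things now and then, are a little off and sometimes report something else, mostly with a low value. They report only what shows in the picture. A call takes as long as a camera call. They do not tell look-alikes from the thing itself.
- spot_in(target, camera): "location" ([x, y, z] in m, in world coordinates, good to about 4 mm: the middle of the surface that is visible of it).
- tip_of(target, camera): "location" ([x, y, z] in m, in world coordinates, good to about 4 mm: a listed point, or the origin of a listed thing).
The state is a dict: "time_s": time; "joints": joint angles; "qd": joint speeds; "joint_torque": joint torques, N m; "tcp_pos": TCP position; "ee_rot": TCP orientation; "wrist_force": force on the tool from outside, world axes, zero at the start; "ft_torque": the same for the moment, N m; "finger_gap": opening from 0.0 (shut) to 1.0 (fully open); "finger_force": force on a finger pad.
Only numpy, scipy, OpenCV 4.12 (cv2) and the standard library are available. Lean on these libraries where they do the work, as an engineer would, in place of code of your own. Each camera call takes 0.05 s, during which the arm holds its last target. There are 200 camera calls.

## Task

In the book repair room, pick up the lifting spatula by its wooden handle, slide its blade under the flat label holder on the drying rack and lift it clear on the spatula; the fresh label must not be touched, so keep the fingers off the holder. Carry it to the shelf rail, slide its thin tongue straight in behind the rail's lip and, with the spatula's heel, push it fully home against the spring strip, without ramming it. Finish while holding it pressed home like this, the spatula still in the gripper, and leave the book, the cup and the jar where they are.

Things in the scene. Friction and masses are not known exactly. Their poses are not given: they have to be found in the camera images.
- rail: Bookcase front rail, fixed, lying face up: wooden board 95 mm deep (x), 200 mm long (y), top 30 mm above the table; over its edge towards the robot a wooden lip 12 mm thick (underside 41 mm above the table) leaves a flat slot that opens towards the robot. Origin: on the table under the middle of the slot's mouth; +x points level into the slot, z up.
- slot (a point): Middle of the slot's mouth, 35.5 mm above the table, axes as the rail's. Slot 130 mm wide (y), 11 mm high (z). Guide plates flare the mouth: they reach out 11 mm (sides), 8.5 mm (above), 7 mm (below). Two fixed stops, 21 mm inside the mouth at 38 to 65 mm either side of the middle, end the way: fully home is the tongue's front edge against both.
- strip (a joint): Spring strip in the slot between the two stops: steel bar 70 mm wide facing the mouth, sliding along the rail's x. Value 0 with its face 13 mm inside the mouth, 0.008 m when the holder is fully home. Pushes back with about 1.5 N at 0 and 3.5 N at 0.008, so it drives the holder out again if not held.
- rack: Small fixed wooden drying rack: base 100 x 130 x 6 mm, on it two battens along x, 12 mm wide, inner faces 84 mm apart, tops 30 mm above the table; the gap between them above the base (z 6 to 30 mm) is open towards -x. Raised stops 7 mm above the batten tops stand at x = +50 mm. Origin: centre of the underside; +x points away from the robot, z up.
- holder: Label holder: flat aluminium plate 80 mm (x) by 120 mm (y), 0.1 to 0.16 kg, paper label on top, loose across the rack's battens, tongue away from the robot. Rear 50 mm is 6 mm thick, front 30 mm is a tongue 4 mm thick, underside flat. Origin: centre of the underside (mass centre 4 mm behind it); rear edge at x = -40 mm, +x to the tongue, z up.
- holder_tongue (a point): Middle of the tongue's front edge on the label holder, 40 mm ahead (+x) of the holder's origin and 2 mm above its underside; axes as the holder's.
- spatula_grip (a point): Grip point of the loose lifting spatula (0.16 kg, lying on its blade): on the axis of its upright wooden handle, 40 mm above the blade's underside. Handle 20 mm (x) by 24 mm (y), from 3 to 60 mm above the blade's underside, gripped across its 24 mm. +x points along the blade to its free front edge, z up.
- spatula_heel (a point): Foot of the front face of the spatula's heel, on the blade's underside, 24 mm ahead (+x) of the handle's axis. Heel: upright steel strip 56 mm wide across the blade, top 12 mm above the blade's underside; it pushes the holder's rear edge. Blade: flat steel 56 mm wide, 3 mm thick, reaching 48 mm ahead of this point. Axes as the grip's.
- book_mid (a point): Centre of a blue closed book, 113 x 160 x 30 mm, lying on the table beyond the work; bystander.
- cup_mid (a point): Centre of a yellow plastic cup, 70 mm across, 85 mm high, standing on the table; bystander.
- jar_mid (a point): Centre of a lidded jar, 60 mm across, 80 mm high, standing on the table; bystander.
Things that resemble listed ones, but are neither listed nor needed, are in the scene too. Several things have the shape of the holder; the one meant has the colours described above.

How it is judged:
On the way:
1. the holder is lifted clear of the rack on the spatula, fingers off it (height (world z) of holder above 0.038 m and contact force between holder and rack below 0.05 N and contact force between spatula and holder above 0.3 N and contact force between the fingers and spatula above 1 N), for 0.2 s.
At the end, for the whole second after the job is handed in: Tongue behind the lip, front edge at least 18.5 mm inside the mouth, within 9 mm of the middle, square within 0.08 rad, level within 0.15 rad; spring strip pressed in over 6 mm; the spatula, held in the fingers, presses the holder with over 2 N; holder at rest (x of holder_tongue in the frame of rail above 0.0185 m and y of holder_tongue in the frame of rail between -0.009 and 0.009 m and z of holder_tongue in the frame of rail between 0.029 and 0.042 m and angle between the x axis of holder and the x axis of rail, either way round below 0.08 rad and angle between holder's own z axis and vertical below 0.15 rad and value of joint strip above 0.006 m and contact force between spatula and holder above 2 N and contact force between the fingers and spatula above 1 N and linear speed of holder below 0.02 m/s); the arm keeps its last pose, push and grip.
It fails at once if the fingers touch the label holder (contact force between the fingers and holder above 0.5 N).
It fails at once if the holder is dropped to the table (height (world z) of holder below 0.015 m).
It fails at once if the holder is rammed (spatula on holder above 40 N) (contact force between spatula and holder above 40 N).
It fails at once if the book, cup or jar is moved by more than 25 mm (distance of any of book_mid, cup_mid, jar_mid from where it was at the start of the episode above 0.025 m).
It also fails if it takes over 64 s, if anything falls off the work surface, if the arm or the gripper's body presses on something with over 40 N, if the wrist force passes 120 N, or if a joint passes its speed limit or range.

## Working session

There is one attempt and no reset: what is moved stays moved. The work goes in short steps, Python scripts to look and compute and a tool call to move; the robot and the scene stay as the last step left them, time stands still between calls to the robot, and variables do not carry over. Pictures are saved under pics/ and viewed, at most 10 in all, crops included, and the job is handed in when it is done.

Besides the shell and the picture viewer there is one more tool, called after "Request:" by a JSON object that holds its "name" and its "arguments", one argument or row to a line. play_rows: Moves the arm, as the interface text tells. Its arguments: {"type":"object","properties":{"plan":{"type":"array","items":{"type":"array","items":{"type":"number"}}},"gripper":{"type":"number"}},"required":["plan"]}

```bash
mkdir -p pics; python3 - <<'E'
from rig import *
import cv2
o=get_obs();print(o['tcp_pos'],o['ee_rot'],o['time_s'],o['finger_gap'])
for c in ['scene','top']:
    f=grab_frame(c);cv2.imwrite(f'pics/{c}0.png',f['frame'])
    for t in ['holder','holder_tongue','spatula_grip','spatula_heel','slot','rail','rack','book_mid','cup_mid','jar_mid']:
        try: print(c,t,[(round(d['p'],2),[round(float(x),3) for x in d['location']]) for d in tip_of(t,c)][:4])
        except Exception as e: print(t,e)
E
```

```text
[0.14257572 0.55663204 0.30303037] [-3.13974116e+00 -2.21593922e-04  2.89077855e+00] 0.0 1.0005458773862632
scene holder [(0.91, [0.333, -0.222, -0.002]), (0.72, [0.381, 0.104, -0.001]), (0.62, [0.588, -0.24, 0.028]), (0.45, [0.591, -0.247, -0.003])]
scene holder_tongue [(0.98, [0.376, 0.069, 0.003]), (0.84, [0.296, -0.203, 0.005]), (0.7, [0.625, -0.238, 0.032]), (0.24, [0.447, 0.488, 0.04])]
scene spatula_grip [(0.94, [0.458, -0.024, 0.038]), (0.28, [0.702, -0.014, 0.013])]
scene spatula_heel [(0.82, [0.475, -0.029, -0.001])]
scene slot [(0.59, [0.585, 0.215, 0.035])]
scene rail [(0.59, [0.584, 0.217, -0.001])]
scene rack [(0.71, [0.59, -0.246, -0.001])]
scene book_mid [(0.64, [0.706, -0.011, 0.015])]
scene cup_mid [(0.74, [0.44, -0.461, 0.041])]
scene jar_mid [(0.95, [0.446, 0.49, 0.043]), (0.21, [0.477, -0.029, -0.001])]
top holder [(0.8, [0.381, 0.106, 0.004]), (0.76, [0.581, -0.243, 0.033]), (0.61, [0.332, -0.217, 0.001])]
top holder_tongue [(0.91, [0.29, -0.205, 0.002]), (0.84, [0.628, -0.231, 0.027]), (0.63, [0.37, 0.07, -0.005])]
top spatula_grip [(0.67, [0.453, -0.017, 0.039])]
top spatula_heel [(0.74, [0.476, -0.032, 0.003]), (0.41, [0.589, -0.245, -0.002])]
top slot [(0.66, [0.584, 0.218, 0.036])]
top rail [(0.79, [0.585, 0.22, 0.0])]
top rack [(0.61, [0.591, -0.246, -0.003])]
top book_mid [(0.95, [0.7, -0.017, 0.013])]
top cup_mid [(0.9, [0.444, -0.462, 0.043])]
top jar_mid []
```

View pics/top0.png

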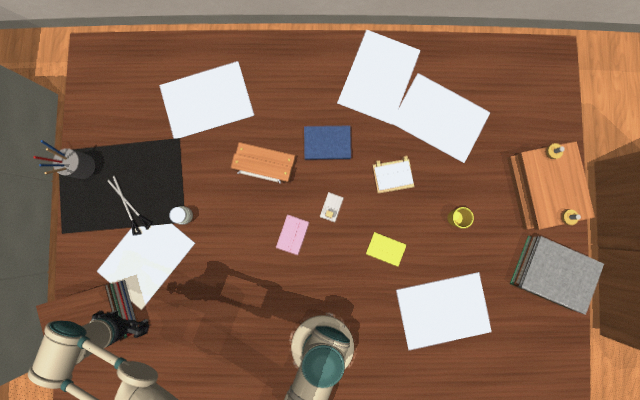

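View pics/scene0.png

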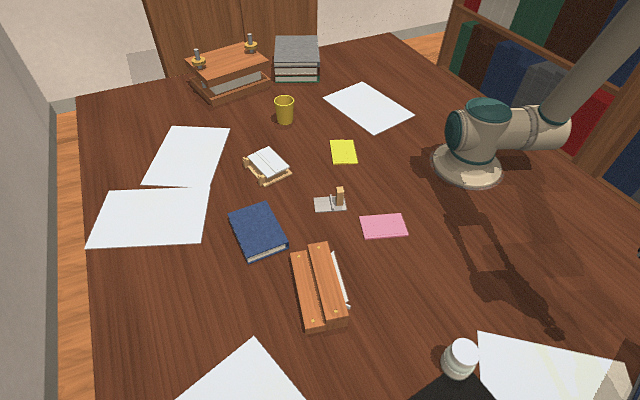

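The lookalikes are the pink and yellow plates. The white holder sits on the rack at top (393,175), the spatula at (331,207) and the rail at (263,163). The network results agree with this.

```bash
cat > h.py <<'E'
from rig import *
import numpy as np, cv2, sys
from scipy.spatial.transform import Rotation as R
np.set_printoptions(precision=4,suppress=True)
def tool(o=None):
    o=o or get_obs(); T=np.eye(4); T[:3,:3]=R.from_euler('xyz',o['ee_rot']).as_matrix(); T[:3,3]=o['tcp_pos']; return T
def go(p,yaw,tilt=0.):
    """row (shift m, turn deg) from the present pose to TCP p, tool down with this yaw"""
    T=tool(); Rt=R.from_euler('xyz',[np.pi,tilt,yaw]).as_matrix()
    s=T[:3,:3].T@(np.array(p)-T[:3,3]); w=R.from_matrix(T[:3,:3].T@Rt).as_rotvec(degrees=True)
    print('row',s.round(4),w.round(2)); 
def shot(c):
    T=tool(); f=grab_frame(c)
    E=np.linalg.inv(T@f['T_tool_cam']) if c=='wrist' else np.array(f['extrinsics'])
    return f['frame'],np.array(f['camera_matrix']),np.array(f['dist']),E
def px2w(uv,z,K,D,E):
    n=cv2.undistortPoints(np.array(uv,float).reshape(-1,1,2),K,D).reshape(-1,2)
    d=np.c_[n,np.ones(len(n))]@E[:3,:3]; c=-E[:3,:3].T@E[:3,3]
    return c+d*((z-c[2])/d[:,2])[:,None]
def w2px(P,K,D,E):
    return cv2.projectPoints(np.array(P,float),cv2.Rodrigues(E[:3,:3])[0],E[:3,3],K,D)[0].reshape(-1,2)
E
python3 - <<'E'
from h import *
f=grab_frame('wrist');print(np.array(f['T_tool_cam']),f['camera_matrix'])
go([.40,-.02,.30],2.74); go([.455,-.02,.25],2.74)
E
```

```text
[[-0.0004 -0.9556 -0.2947  0.0747]
 [ 1.     -0.0004 -0.0002  0.0001]
 [ 0.0001 -0.2947  0.9556 -0.0703]
 [ 0.      0.      0.      1.    ]] [[339.46     0.     323.9598]
 [  0.     339.46   198.5931]
 [  0.       0.       1.    ]]
row [-0.3925 -0.4951  0.0039] [ 0.01 -0.    8.64]
row [-0.4457 -0.4815  0.0539] [ 0.01 -0.    8.64]
```

Request:
{"name": "play_rows", "arguments": {
  "plan": [
    [-0.41,-0.49,0.04,0,0,8.6],
    [-0.41,-0.49,0.04,0,0,8.6],
    [-0.41,-0.49,0.04,0,0,8.6],
    [-0.41,-0.49,0.04,0,0,8.6],
    [-0.41,-0.49,0.04,0,0,8.6],
    [-0.41,-0.49,0.04,0,0,8.6],
    [-0.41,-0.49,0.04,0,0,8.6],
    [-0.41,-0.49,0.04,0,0,8.6]
  ]
}}

```text
time_s: 1.82
tcp_pos: [0.2864, 0.2552, 0.2833]
ee_rot: [3.141, 0.001, 2.742]
wrist_force: [0.5, -0.8, -0.3]
finger_gap: 0.998
finger_force: 0.0
```

```bash
python3 -c "
from h import *
print(get_obs()['tcp_pos']);go([.42,-.02,.26],2.74)"
```

```text
[0.2864 0.2552 0.2833]
row [-0.2302 -0.2014  0.0232] [0.06 0.05 0.09]
```

Request:
{"name": "play_rows", "arguments": {
  "plan": [
    [-0.23,-0.2,0.023,0,0,0],
    [-0.23,-0.2,0.023,0,0,0],
    [-0.23,-0.2,0.023,0,0,0],
    [-0.23,-0.2,0.023,0,0,0],
    [-0.23,-0.2,0.023,0,0,0],
    [-0.23,-0.2,0.023,0,0,0],
    [-0.23,-0.2,0.023,0,0,0],
    [-0.23,-0.2,0.023,0,0,0]
  ]
}}

```text
time_s: 2.48
tcp_pos: [0.4225, -0.0218, 0.2601]
ee_rot: [-3.14, 0.004, 2.737]
wrist_force: [1.1, 1.2, -0.2]
finger_gap: 0.998
finger_force: 0.0
```

Request:
{"name": "play_rows", "arguments": {
  "plan": [
    [0,0,0,0,0,0],
    [0,0,0,0,0,0]
  ]
}}

```text
time_s: 2.65
tcp_pos: [0.4199, -0.0175, 0.2598]
ee_rot: [3.141, -0.001, 2.738]
wrist_force: [-0.2, 0.3, -0.2]
finger_gap: 1.006
finger_force: 0.0
```

```bash
python3 - <<'E'
from h import *
f,K,D,E=shot('wrist');cv2.imwrite('pics/w1.png',f)
for t in ['spatula_grip','spatula_heel']:
    d=tip_of(t,'wrist');print(t,[(round(x['p'],2),np.array(x['location']),w2px([x['location']],K,D,E)[0].round()) for x in d][:3])
E
```

```text
spatula_grip [(0.63, array([ 0.4512, -0.0224,  0.0376]), array([332., 215.]))]
spatula_heel [(0.61, array([ 0.476 , -0.031 ,  0.0002]), array([333., 226.]))]
```

View pics/w1.png

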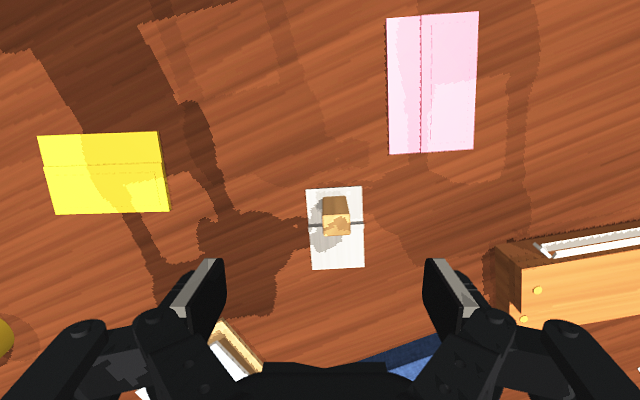

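Wrist view: the blade corners are about (305,189), (362,186), (313,270) and (365,267), and the handle top is at (336,225). Next I turn these into a pose.

```bash
python3 - <<'E'
from h import *
f=cv2.imread('pics/w1.png'); F,K,D,E=shot('wrist')
hsv=cv2.cvtColor(F,cv2.COLOR_BGR2HSV); m=((hsv[...,1]<60)&(hsv[...,2]>90)).astype(np.uint8); m[:180]=0;m[275:]=0;m[:,:295]=0;m[:,375:]=0
c=max(cv2.findContours(m,0,2)[0],key=cv2.contourArea); print(cv2.minAreaRect(c))
for name,q in [('eye',[(305,189),(362,186),(365,267),(313,270)])]:
    P=px2w(q,.003,K,D,E)[:,:2];print(P)
    print('w',np.linalg.norm(P[0]-P[1]),np.linalg.norm(P[2]-P[3]),'l',np.linalg.norm(P[3]-P[0]),np.linalg.norm(P[2]-P[1]))
    front=(P[2]+P[3])/2;back=(P[0]+P[1])/2;d=front-back
    print('yaw len',np.arctan2(d[1],d[0]),[np.arctan2(*(v[::-1])) for v in (P[3]-P[0],P[2]-P[1])],'yaw width',np.arctan2(*((P[0]-P[1])[::-1])),np.arctan2(*((P[3]-P[2])[::-1])));u=d/np.linalg.norm(d)
    print('grip',front-.072*u, 'mid',(front+back)/2)
# handle top corners z .06
P=px2w([(325,215),(346,213),(350,234),(329,236)],.06,K,D,E);print(P,P.mean(0))
E
```

```text
((334.02398681640625, 228.44464111328125), (80.93589782714844, 56.242218017578125), 86.90594482421875)
[[ 0.4266 -0.0394]
 [ 0.4459  0.0143]
 [ 0.5315 -0.0151]
 [ 0.513  -0.0681]]
w 0.05703315648176313 0.05620286069230362 l 0.09106447266992047 0.09052881087852373
yaw len -0.3261151025172449 [np.float64(-0.3215992476248514), np.float64(-0.33065767804683205)] yaw width -1.9163042236703558 -1.9070586966358343
grip [ 0.454  -0.0185] mid [ 0.4792 -0.0271]
[[ 0.4408 -0.0238  0.06  ]
 [ 0.446  -0.0068  0.06  ]
 [ 0.4652 -0.0108  0.06  ]
 [ 0.4599 -0.0281  0.06  ]] [ 0.453  -0.0174  0.06  ]
```

```bash
python3 -c "
from h import *
go([.4535,-.018,.16],2.807);go([.4535,-.018,.094],2.807)"
```

```text
row [-0.0325  0.0112  0.1002] [ 0.03 -0.02 -3.69]
row [-0.0325  0.0112  0.1662] [ 0.03 -0.02 -3.69]
```

Request:
{"name": "play_rows", "arguments": {
  "plan": [
    [-0.0325,0.0112,0.03,0,0,-3.7],
    [-0.0325,0.0112,0.065,0,0,-3.7],
    [-0.0325,0.0112,0.1,0,0,-3.7],
    [-0.0325,0.0112,0.125,0,0,-3.7],
    [-0.0325,0.0112,0.145,0,0,-3.7],
    [-0.0325,0.0112,0.158,0,0,-3.7],
    [-0.0325,0.0112,0.166,0,0,-3.7],
    [-0.0325,0.0112,0.166,0,0,-3.7]
  ]
}}

```text
time_s: 3.52
tcp_pos: [0.4531, -0.0182, 0.0929]
ee_rot: [-3.141, -0.003, 2.807]
wrist_force: [-0.9, -0.1, 0.6]
finger_gap: 1.001
finger_force: 0.0
```

Request:
{"name": "play_rows", "arguments": {
  "plan": [
    [0,0,0,0,0,0],
    [0,0,0,0,0,0],
    [0,0,0,0,0,0],
    [0,0,0,0,0,0],
    [0,0,0,0,0,0],
    [0,0,0,0,0,0],
    [0,0,0,0,0,0],
    [0,0,0,0,0,0]
  ],
  "gripper": 0.01
}}

```text
time_s: 4.18
tcp_pos: [0.4547, -0.0195, 0.0949]
ee_rot: [3.141, 0.002, 2.805]
wrist_force: [-1.4, 0.0, 6.1]
finger_gap: 0.278
finger_force: 59.6
```

Request:
{"name": "play_rows", "arguments": {
  "plan": [
    [0,0,0,0,0,0],
    [0,0,-0.01,0,0,0],
    [0,0,-0.03,0,0,0],
    [0,0,-0.06,0,0,0],
    [0,0,-0.09,0,0,0],
    [0,0,-0.11,0,0,0],
    [0,0,-0.12,0,0,0],
    [0,0,-0.12,0,0,0]
  ]
}}

```text
time_s: 4.85
tcp_pos: [0.4554, -0.0196, 0.2165]
ee_rot: [3.141, 0.005, 2.805]
wrist_force: [-0.0, 0.6, -1.5]
finger_gap: 0.273
finger_force: 58.8
```

```bash
python3 - <<'E'
from h import *
print(get_obs()['tcp_pos'],get_obs()['finger_gap'])
f,K,D,E=shot('wrist');cv2.imwrite('pics/w2.png',f)
for t in ['spatula_grip','spatula_heel']:
    d=tip_of(t,'wrist');print(t,[(round(x['p'],2),np.array(x['location']),w2px([x['location']],K,D,E)[0].round()) for x in d][:3])
go([.50,-.22,.25],3.14)
E
```

```text
[ 0.4554 -0.0196  0.2165] 0.2726785240753788
spatula_grip [(0.6, array([ 0.4539, -0.0215,  0.1593]), array([318., 276.]))]
spatula_heel []
row [-0.1102 -0.1741 -0.037 ] [  0.01  -0.11 -19.19]
```

View pics/w2.png

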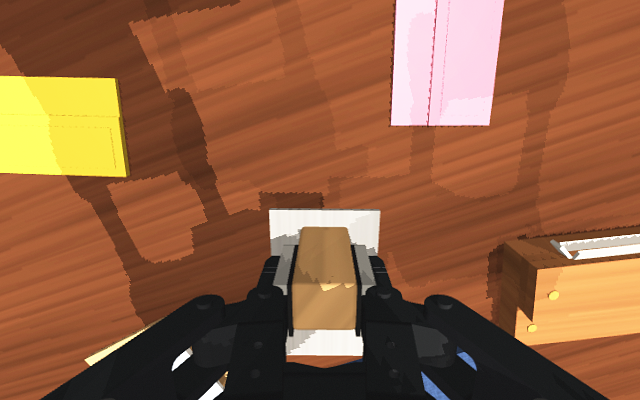

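The spatula is held. The blade's back edge shows at (269–380,210) and its front edge at (288–363,355). Solving for its pose in the tool frame.

```bash
python3 - <<'E'
from h import *
F,K,D,E=shot('wrist')
g=cv2.cvtColor(F,cv2.COLOR_BGR2GRAY).astype(int)
print('cols top row 214',[i for i in range(250,400) if abs(g[214,i]-g[214,i-1])>40],'row232',[i for i in range(250,400) if abs(g[232,i]-g[232,i-1])>40])
print('row350',[i for i in range(270,390) if abs(g[350,i]-g[350,i-1])>40], 'row345',[i for i in range(270,390) if abs(g[345,i]-g[345,i-1])>40])
for c in (280,290,360,370): print(c,[r for r in range(195,230) if abs(g[r,c]-g[r-1,c])>40])
for c in (295,310,325,340,355): print(c,[r for r in range(335,375) if abs(g[r,c]-g[r-1,c])>40])
T=tool();L=.0908
obj=np.array([[72-L*1e3,-28,3],[72-L*1e3,28,3],[72,28,3],[72,-28,3]])/1e3
img=np.array([(269,210),(380,210.5),(363,355),(288,355)],float)
for I in (img,):
    ok,r,t=cv2.solvePnP(obj,I,K,D); X=np.eye(4);X[:3,:3]=cv2.Rodrigues(r)[0];X[:3,3]=t[:,0]
    W=np.linalg.inv(E)@X; S=np.linalg.inv(T)@W
    print(S, R.from_matrix(W[:3,:3]).as_euler('xyz'), W[:3,3]); print(w2px((W@np.c_[obj,np.ones(4)].T).T[:,:3],K,D,E))
E
```

```text
cols top row 214 [269, 380] row232 [270, 296, 348, 379]
row350 [285, 286, 363, 364] row345 [285, 286, 363, 364]
280 [210]
290 [208, 210]
360 [211]
370 [210, 211]
295 [351, 355, 362, 363]
310 [340, 355, 356, 366]
325 [355, 356, 368]
340 [355, 356, 365]
355 [356, 362]
[[-0.9997  0.0064  0.0233 -0.0041]
 [ 0.006   0.9999 -0.0152  0.0005]
 [-0.0234 -0.015  -0.9996  0.1022]
 [ 0.      0.      0.      1.    ]] [ 0.0148 -0.0206 -0.3304] [ 0.457  -0.02    0.1106]
[[271.8802 211.6905]
 [377.225  211.5332]
 [371.4254 353.692 ]
 [279.436  353.2147]]
```

```bash
python3 - <<'E'
from h import *
from scipy.optimize import least_squares
F,K,D,E=shot('wrist');T=tool();L=.0908
def S(p):
    x,z,pit,y,yaw=p;M=np.eye(4);M[:3,:3]=R.from_euler('xyz',[np.pi,pit,np.pi+yaw]).as_matrix();M[:3,3]=[x,y,z];return M
def pr(p,P): 
    W=T@S(p); return w2px((W@np.c_[P,np.ones(len(P))].T).T[:,:3],K,D,E)
P=np.array([[.072-L,-.028,.003],[.072-L,.028,.003],[.072,-.01,.003],[.072,.02,.003]])
print(pr([0,.094,0,0,0],P))
def res(p):
    q=pr(p,P); return np.r_[(q[0]-[269,210]),(q[1]-[380,210.5]),q[2,1]-355.5,q[3,1]-355.5]
for w in (0,1e3):
    s=least_squares(lambda p:np.r_[res(p),w*p[2]],[0,.094,0,0,0],x_scale=.01);print(s.x,res(s.x))
E
```

```text
[[268.1851 210.3421]
 [379.4387 210.2929]
 [306.8421 356.7125]
 [358.0234 356.6537]]
[-0.0001  0.0945 -0.0077  0.0003  0.0047] [ 0.      0.0272  0.0002 -0.0271 -0.0682  0.0682]
[-0.0003  0.0952 -0.      0.0003  0.0045] [ 0.2884 -0.0664 -0.2881 -0.1509  0.0655  0.1906]
```

The grip is nominal: the blade underside is 95 mm below the TCP and aligned. Now beside the rack for a close look.

Request:
{"name": "play_rows", "arguments": {
  "plan": [
    [-0.11,-0.14,-0.04,0,0,-19.2],
    [-0.11,-0.14,-0.04,0,0,-19.2],
    [-0.11,-0.14,-0.04,0,0,-19.2],
    [-0.11,-0.14,-0.04,0,0,-19.2],
    [-0.11,-0.14,-0.04,0,0,-19.2],
    [-0.11,-0.14,-0.04,0,0,-19.2],
    [-0.11,-0.14,-0.04,0,0,-19.2],
    [-0.11,-0.14,-0.04,0,0,-19.2]
  ]
}}

```text
time_s: 5.77
tcp_pos: [0.5109, -0.1871, 0.2525]
ee_rot: [3.139, -0.003, 3.14]
wrist_force: [-0.5, 0.8, -1.9]
finger_gap: 0.269
finger_force: 59.4
```

```bash
python3 -c "
from h import *
print(get_obs()['tcp_pos']);go([.62,-.11,.25],3.14)"
```

```text
[ 0.5109 -0.1871  0.2525]
row [-0.109   0.0772  0.0023] [ 0.15 -0.19 -0.  ]
```

Request:
{"name": "play_rows", "arguments": {
  "plan": [
    [-0.11,0.077,0,0,0,0],
    [-0.11,0.077,0,0,0,0],
    [-0.11,0.077,0,0,0,0],
    [-0.11,0.077,0,0,0,0],
    [-0.11,0.077,0,0,0,0],
    [-0.11,0.077,0,0,0,0]
  ]
}}

```text
time_s: 6.27
tcp_pos: [0.6209, -0.1093, 0.2529]
ee_rot: [3.141, -0.003, -3.14]
wrist_force: [0.3, -0.4, -2.6]
finger_gap: 0.27
finger_force: 59.5
```

```bash
python3 - <<'E'
from h import *
print(get_obs()['tcp_pos'])
f,K,D,E=shot('wrist');np.savez('w3.npz',K=K,D=D,E=E);cv2.imwrite('pics/w3.png',f)
for t in ['holder','holder_tongue','rack']:
    d=tip_of(t,'wrist');print(t,[(round(x['p'],2),np.array(x['location']),w2px([x['location']],K,D,E)[0].round()) for x in d][:3])
E
```

```text
[ 0.6209 -0.1093  0.2529]
holder [(0.74, array([ 0.585 , -0.2462,  0.0295]), array([166., 142.]))]
holder_tongue [(0.58, array([ 0.6251, -0.2324,  0.0321]), array([186., 188.]))]
rack []
```

View pics/w3.png

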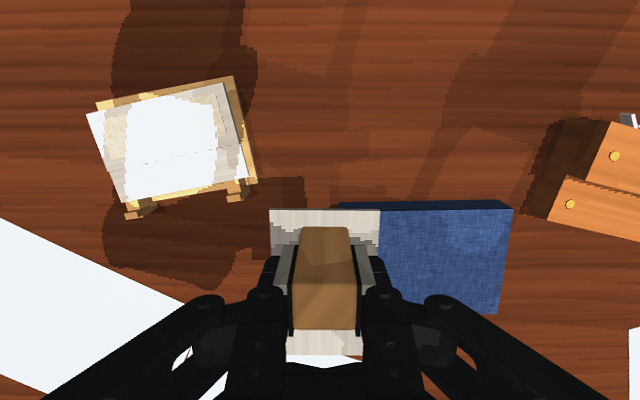

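```bash
python3 -c "
import cv2;f=cv2.imread('pics/w3.png')[65:225,75:270];cv2.imwrite('pics/w3c.png',cv2.resize(f,None,fx=3.7,fy=3.7,interpolation=cv2.INTER_CUBIC))"
```

```text
(no output)
```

View pics/w3c.png

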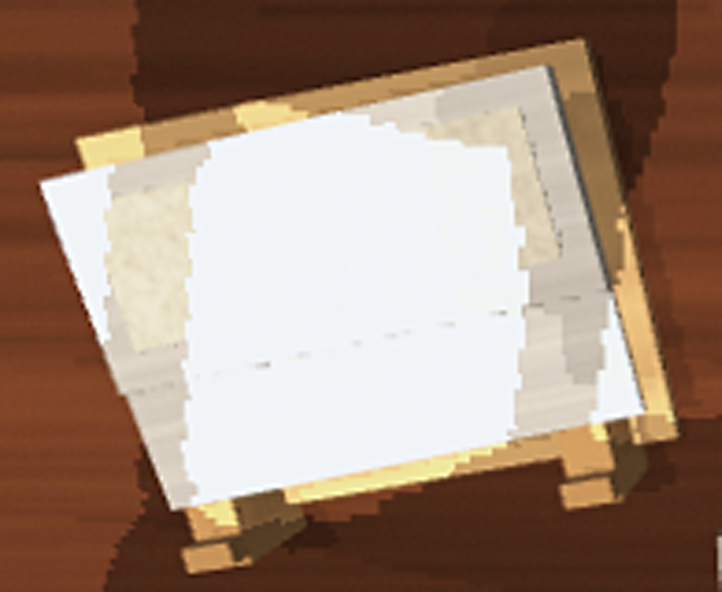

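The crop shows the holder corners at (40,183), (547,66), (643,410) and (172,509), and the rack base at (77,138), (585,40) and (678,437).

```bash
python3 - <<'E'
from h import *
z=np.load('w3.npz');K,D,E=z['K'],z['D'],z['E']
c=lambda a:np.array(a)/3.7+[74.6,64.6]
r=px2w(c([(40,183),(547,66)]),.036,K,D,E)[:,:2];t=px2w(c([(172,509),(643,410)]),.034,K,D,E)[:,:2]
print(r,t,'w',np.linalg.norm(r[0]-r[1]),np.linalg.norm(t[0]-t[1]),'l',np.linalg.norm(r-t,axis=1))
an=lambda v:np.arctan2(v[1],v[0])
yw=[an(t[0]-r[0]),an(t[1]-r[1]),an(r[1]-r[0])-np.pi/2,an(t[1]-t[0])-np.pi/2];print('yaw',yw)
cen=(r.mean(0)+t.mean(0))/2;print('holder',cen,'rear',r.mean(0))
b=px2w(c([(77,138),(585,40),(678,437)]),.006,K,D,E)[:,:2];print(b,np.linalg.norm(b[0]-b[1]),np.linalg.norm(b[1]-b[2]),an(b[1]-b[0])-np.pi/2,an(b[2]-b[1]))
print('rack',(b[0]+b[2])/2)
E
```

```text
[[ 0.5603 -0.3091]
 [ 0.5362 -0.1913]] [[ 0.6383 -0.2929]
 [ 0.6135 -0.1754]] w 0.12029086440050854 0.1200478792556264 l [0.0797 0.079 ]
yaw [np.float64(0.20564514103817666), np.float64(0.20257779398660494), np.float64(0.20159446891262323), np.float64(0.2074224303982266)]
holder [ 0.5871 -0.2422] rear [ 0.5482 -0.2502]
[[ 0.551  -0.3184]
 [ 0.5292 -0.1902]
 [ 0.6272 -0.1731]] 0.1300535390068734 0.09949322472212814 0.1679452256291296 0.1731132153971495
rack [ 0.5891 -0.2458]
```

```bash
python3 -c "
from h import *
go([.4593,-.2687,.20],3.3456);go([.4593,-.2687,.1175],3.3456)"
```

```text
row [ 0.1609 -0.1576  0.0542] [  0.01  -0.06 -11.8 ]
row [ 0.1608 -0.1576  0.1367] [  0.01  -0.06 -11.8 ]
```

Request:
{"name": "play_rows", "arguments": {
  "plan": [
    [0.161,-0.1576,0.054,0,0,-11.8],
    [0.161,-0.1576,0.054,0,0,-11.8],
    [0.161,-0.1576,0.054,0,0,-11.8],
    [0.161,-0.1576,0.054,0,0,-11.8],
    [0.161,-0.1576,0.054,0,0,-11.8],
    [0.161,-0.1576,0.054,0,0,-11.8],
    [0.161,-0.1576,0.054,0,0,-11.8],
    [0.161,-0.1576,0.054,0,0,-11.8]
  ]
}}

```text
time_s: 7.13
tcp_pos: [0.459, -0.2694, 0.2002]
ee_rot: [3.141, 0.0, -2.941]
wrist_force: [0.2, -0.0, -0.5]
finger_gap: 0.273
finger_force: 59.5
```

```bash
python3 -c "
from h import *
print(get_obs()['joints']);go([.4593,-.2687,.1175],3.3456)"
```

```text
[-0.6617  0.293   1.7565  0.0004  1.0925 -2.4332]
row [-0.0004  0.0006  0.0827] [ 0.03  0.   -0.2 ]
```

Request:
{"name": "play_rows", "arguments": {
  "plan": [
    [0,0.0005,0.02,0,0,0],
    [0,0.0005,0.045,0,0,0],
    [0,0.0005,0.065,0,0,0],
    [0,0.0005,0.078,0,0,0],
    [0,0.0005,0.0827,0,0,0],
    [0,0.0005,0.0827,0,0,0],
    [0,0.0005,0.0827,0,0,0]
  ]
}}

```text
time_s: 7.72
tcp_pos: [0.4615, -0.2678, 0.118]
ee_rot: [-3.141, 0.001, -2.936]
wrist_force: [0.5, 0.2, -2.0]
finger_gap: 0.274
finger_force: 59.6
```

```bash
python3 - <<'E'
from h import *
go([.5230,-.2555,.1175],3.3456)
f,K,D,E=shot('scene')
cv2.imwrite('pics/s4.png',cv2.resize(f[120:220,200:400],None,fx=4,fy=4,interpolation=cv2.INTER_CUBIC))
E
```

```text
row [-0.0627 -0.0005  0.0006] [-0.05  0.06  0.07]
```

View pics/s4.png

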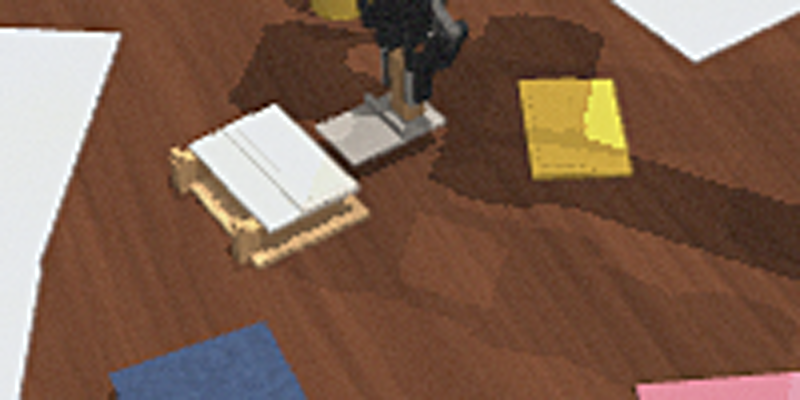

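The blade sits level in front of the gap, behind the holder and below its underside. Slide in.

Request:
{"name": "play_rows", "arguments": {
  "plan": [
    [-0.01,-0.0005,0,0,0,0],
    [-0.02,-0.0005,0,0,0,0],
    [-0.03,-0.0005,0,0,0,0],
    [-0.04,-0.0005,0,0,0,0],
    [-0.05,-0.0005,0,0,0,0],
    [-0.058,-0.0005,0,0,0,0],
    [-0.063,-0.0005,0,0,0,0],
    [-0.063,-0.0005,0,0,0,0]
  ]
}}

```text
time_s: 8.43
tcp_pos: [0.5238, -0.2553, 0.1172]
ee_rot: [-3.141, 0.001, -2.936]
wrist_force: [-0.3, 0.3, -1.3]
finger_gap: 0.274
finger_force: 59.6
```

Request:
{"name": "play_rows", "arguments": {
  "plan": [
    [0,0,0,0,0,0],
    [0,0,0,0,0,0]
  ]
}}

```text
time_s: 8.6
tcp_pos: [0.5219, -0.2554, 0.1171]
ee_rot: [3.141, -0.001, -2.937]
wrist_force: [-0.0, 0.6, -1.7]
finger_gap: 0.275
finger_force: 59.6
```

```bash
python3 - <<'E'
from h import *
go([.5230,-.2555,.1175],3.3456)
F,K,D,E=shot('wrist'); cv2.imwrite('pics/w5.png',F)
for t in ['holder','holder_tongue']:
    print(t,[(round(x['p'],2),np.array(x['location'])) for x in tip_of(t,'wrist')][:2])
E
```

```text
row [-0.001  -0.0003 -0.0004] [ 0.04 -0.05  0.04]
holder []
holder_tongue []
```

View pics/w5.png

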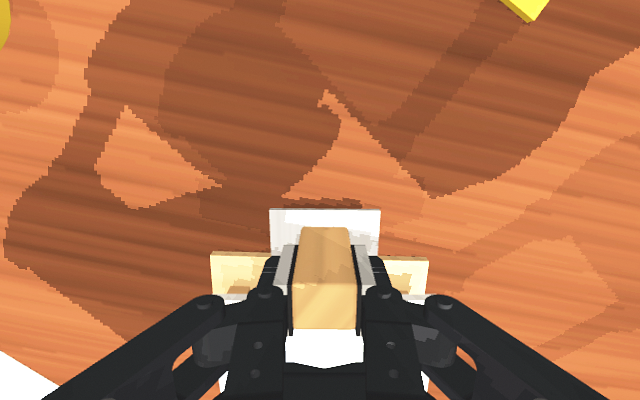

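Request:
{"name": "play_rows", "arguments": {
  "plan": [
    [0,0,-0.002,0,0,0],
    [0,0,-0.004,0,0,0],
    [0,0,-0.006,0,0,0],
    [0,0,-0.009,0,0,0],
    [0,0,-0.014,0,0,0],
    [0,0,-0.02,0,0,0],
    [0,0,-0.026,0,0,0],
    [0,0,-0.03,0,0,0]
  ]
}}

```text
time_s: 9.42
tcp_pos: [0.5228, -0.2557, 0.1484]
ee_rot: [-3.141, 0.001, -2.937]
wrist_force: [-0.2, -0.4, -2.6]
finger_gap: 0.273
finger_force: 59.4
```

Request:
{"name": "play_rows", "arguments": {
  "plan": [
    [0,0,0,0,0,0],
    [0,0,0,0,0,0],
    [0,0,0,0,0,0],
    [0,0,-0.003,0,0,0],
    [0,0,-0.01,0,0,0],
    [0,0,-0.02,0,0,0],
    [0,0,-0.03,0,0,0],
    [0,0,-0.034,0,0,0]
  ]
}}

```text
time_s: 10.08
tcp_pos: [0.5234, -0.2561, 0.1837]
ee_rot: [-3.139, 0.003, -2.937]
wrist_force: [-0.2, -0.5, -3.1]
finger_gap: 0.273
finger_force: 59.4
```

```bash
python3 - <<'E'
from h import *
T=tool();print(T[:3,3])
for c in ('scene','top'):
    F,K,D,E=shot(c)
    if c=='scene': cv2.imwrite('pics/s6.png',cv2.resize(F[80:230,180:380],None,fx=4,fy=4,interpolation=cv2.INTER_CUBIC))
    for t in ['holder','holder_tongue']:
        print(c,t,[(round(x['p'],2),np.array(x['location'])) for x in tip_of(t,c)][:4])
E
```

```text
[ 0.5234 -0.2561  0.1837]
scene holder [(0.9, array([ 0.5869, -0.2411,  0.0885])), (0.74, array([ 0.3837,  0.1039, -0.    ])), (0.59, array([ 0.3309, -0.2199,  0.0034]))]
scene holder_tongue [(0.85, array([ 0.2947, -0.2029,  0.0063])), (0.79, array([0.3746, 0.0673, 0.0015])), (0.73, array([ 0.623 , -0.2337,  0.0945]))]
top holder [(0.88, array([ 0.585 , -0.2433,  0.0925]))]
top holder_tongue [(0.9, array([ 0.3746,  0.0688, -0.0016])), (0.71, array([ 0.6284, -0.2347,  0.0881])), (0.46, array([ 0.2931, -0.2028, -0.0009]))]
```

View pics/s6.png

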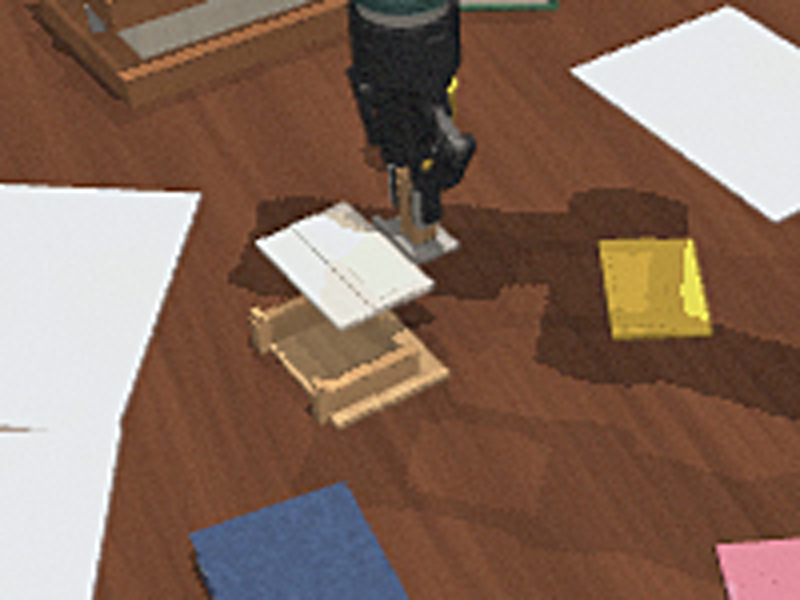

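Lifted clear: the holder lies flat on the blade with its rear near the heel. Now carry it gently, turning on the way.

Request:
{"name": "play_rows", "arguments": {
  "plan": [
    [-0.001,0.004,-0.001,0,0,0],
    [-0.003,0.013,-0.003,0,0,1],
    [-0.006,0.027,-0.006,0,0,2.5],
    [-0.01,0.044,-0.01,0,0,4],
    [-0.014,0.062,-0.014,0,0,5.5],
    [-0.018,0.08,-0.018,0,0,7],
    [-0.021,0.093,-0.02,0,0,8],
    [-0.023,0.1,-0.021,0,0,8]
  ]
}}

```text
time_s: 11.05
tcp_pos: [0.5242, -0.151, 0.2024]
ee_rot: [3.14, -0.001, -3.076]
wrist_force: [0.3, 0.7, -3.1]
finger_gap: 0.271
finger_force: 59.3
```

```bash
python3 -c "
from h import *
print(get_obs()['tcp_pos']);go([.53,.05,.22],2.94)"
```

```text
[ 0.5242 -0.151   0.2024]
row [-0.019   0.2002 -0.0174] [ 0.07 -0.05 15.33]
```

Request:
{"name": "play_rows", "arguments": {
  "plan": [
    [0,0.004,-0.001,0,0,0],
    [-0.001,0.013,-0.002,0,0,1],
    [-0.003,0.027,-0.003,0,0,2.5],
    [-0.005,0.044,-0.005,0,0,4],
    [-0.007,0.062,-0.007,0,0,5.5],
    [-0.009,0.08,-0.009,0,0,7],
    [-0.01,0.093,-0.009,0,0,8],
    [-0.01,0.1,-0.009,0,0,8]
  ]
}}

```text
time_s: 11.72
tcp_pos: [0.5281, -0.0516, 0.2112]
ee_rot: [3.141, -0.0, 3.068]
wrist_force: [0.4, 1.2, -3.2]
finger_gap: 0.271
finger_force: 59.3
```

Request:
{"name": "play_rows", "arguments": {
  "plan": [
    [0,0.004,-0.001,0,0,0],
    [0,0.012,-0.002,0,0,1],
    [0,0.025,-0.003,0,0,2.5],
    [0,0.04,-0.005,0,0,4],
    [0,0.055,-0.007,0,0,5.5],
    [0,0.068,-0.008,0,0,6.5],
    [0,0.077,-0.008,0,0,7.2],
    [0,0.08,-0.008,0,0,7.3]
  ]
}}

```text
time_s: 12.38
tcp_pos: [0.5343, 0.0277, 0.2193]
ee_rot: [3.141, 0.0, 2.94]
wrist_force: [0.0, -0.1, -2.6]
finger_gap: 0.273
finger_force: 59.3
```

Request:
{"name": "play_rows", "arguments": {
  "plan": [
    [0,0,0,0,0,0],
    [0,0,0,0,0,0]
  ]
}}

```text
time_s: 12.55
tcp_pos: [0.5341, 0.0265, 0.2192]
ee_rot: [-3.141, -0.0, 2.94]
wrist_force: [-0.3, 0.4, -2.8]
finger_gap: 0.276
finger_force: 59.3
```

```bash
python3 - <<'E'
from h import *
print(get_obs()['tcp_pos'],get_obs()['ee_rot'])
F,K,D,E=shot('wrist'); cv2.imwrite('pics/w7.png',F);np.savez('w7.npz',K=K,D=D,E=E)
for t in ['slot','rail','holder_tongue']:
    print(t,[(round(x['p'],2),np.array(x['location'])) for x in tip_of(t,'wrist')][:2])
E
```

```text
[0.5341 0.0265 0.2192] [-3.1409 -0.0001  2.9401]
slot [(0.57, array([0.5885, 0.2179, 0.0326]))]
rail [(0.63, array([0.5863, 0.2203, 0.0038]))]
holder_tongue []
```

View pics/w7.png

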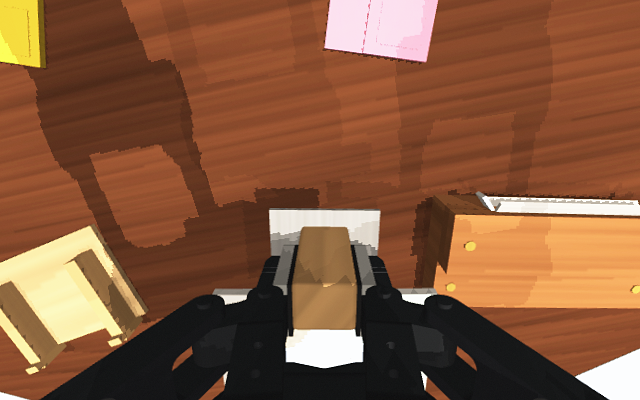

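Rail at the right: its lip front edge runs along row ~214 from about (455,214), with a white guide in front of it. I'll fit these edges numerically.

```bash
python3 - <<'E'
from h import *
z=np.load('w7.npz');K,D,E=z['K'],z['D'],z['E']
F=cv2.imread('pics/w7.png');h=cv2.cvtColor(F,cv2.COLOR_BGR2HSV)
for c in (450,456,460,470,500,540,600):
    print(c,[(r,*h[r,c]) for r in range(186,228,2)] if c in(470,540) else '')
pts=[]
for c in range(462,638,4):
    col=h[200:235,c].astype(int); ok=(col[:,2]>180)&(col[:,1]>100)&(col[:,0]<20)
    if ok.any(): pts.append((c,200+ok.argmax()-.5))
pts=np.array(pts,float);print(pts[::4].tolist())
W=px2w(pts,.053,K,D,E)[:,:2]
vx,vy,x0,y0=cv2.fitLine(W.astype(np.float32),cv2.DIST_HUBER,0,.01,.01).ravel();print('lip line',vx,vy,x0,y0,'rail yaw',np.arctan2(-vx*np.sign(vy),abs(vy)))
# left border of lip per row
for r in range(216,300,6):
    row=h[r,420:500].astype(int); ok=(row[:,2]>180)&(row[:,1]>100)&(row[:,0]<20)
    c=420+np.argmax(ok); print(r,c,px2w([(c,r)],.053,K,D,E)[0,:2])
E
```

```text
450 
456 
460 
470 [(186, np.uint8(9), np.uint8(175), np.uint8(128)), (188, np.uint8(9), np.uint8(173), np.uint8(109)), (190, np.uint8(10), np.uint8(172), np.uint8(111)), (192, np.uint8(10), np.uint8(170), np.uint8(84)), (194, np.uint8(11), np.uint8(175), np.uint8(73)), (196, np.uint8(12), np.uint8(168), np.uint8(103)), (198, np.uint8(12), np.uint8(173), np.uint8(102)), (200, np.uint8(12), np.uint8(172), np.uint8(101)), (202, np.uint8(11), np.uint8(167), np.uint8(98)), (204, np.uint8(12), np.uint8(170), np.uint8(117)), (206, np.uint8(12), np.uint8(172), np.uint8(114)), (208, np.uint8(12), np.uint8(169), np.uint8(113)), (210, np.uint8(12), np.uint8(174), np.uint8(117)), (212, np.uint8(13), np.uint8(171), np.uint8(116)), (214, np.uint8(12), np.uint8(177), np.uint8(105)), (216, np.uint8(16), np.uint8(152), np.uint8(251)), (218, np.uint8(16), np.uint8(150), np.uint8(249)), (220, np.uint8(16), np.uint8(152), np.uint8(249)), (222, np.uint8(15), np.uint8(158), np.uint8(243)), (224, np.uint8(14), np.uint8(163), np.uint8(235)), (226, np.uint8(14), np.uint8(165), np.uint8(233))]
500 
540 [(186
[... 937 characters left out ...]
int8(237)), (224, np.uint8(14), np.uint8(163), np.uint8(236)), (226, np.uint8(14), np.uint8(163), np.uint8(234))]
600 
[[462.0, 214.5], [478.0, 214.5], [494.0, 214.5], [510.0, 215.5], [526.0, 215.5], [542.0, 216.5], [558.0, 216.5], [574.0, 216.5], [590.0, 217.5], [606.0, 217.5], [622.0, 217.5]]
lip line 0.22315933 0.974782 0.5786031 0.18447185 rail yaw -0.22505434
216 455 [0.5652 0.1196]
222 454 [0.5698 0.1185]
228 454 [0.5747 0.118 ]
234 453 [0.5794 0.1169]
240 452 [0.5842 0.1157]
246 451 [0.5891 0.1145]
252 450 [0.594  0.1133]
258 449 [0.599 0.112]
264 448 [0.604  0.1108]
270 436 [0.6073 0.1011]
276 435 [0.6125 0.0997]
282 434 [0.6177 0.0984]
288 434 [0.6231 0.0979]
294 442 [0.63   0.1036]
```

```bash
python3 - <<'E'
from h import *
z=np.load('w7.npz');K,D,E=z['K'],z['D'],z['E']
F=cv2.imread('pics/w7.png');h=cv2.cvtColor(F,cv2.COLOR_BGR2HSV).astype(int)
w=(h[...,1]<60)&(h[...,2]>130)
for r in range(284,302,2):
    print(r,''.join('#' if x else '.' for x in w[r,206:270]),' ',''.join('#' if x else '.' for x in w[r,385:445]))
T=tool()
zt=T[2,3]-.086
q=[(216,289.5),(250,289.5),(400,289.5),(437,289.5)]
P=px2w(q,zt,K,D,E); print((np.linalg.inv(T)@np.c_[P,np.ones(4)].T).T[:,:3])
E
```

```text
284 ................................................................   ............................................................
286 ................................................................   ............................................................
288 ................................................................   .....................................######.####............
290 ........###################################.....................   ..............#####################################.........
292 ........####.##################.##.###.##.......................   ................###############.###########.#.######........
294 ...........##############################.......................   .................###################################........
296 ..............###########################.......................   .................###########################................
298 .................########################.......................   .................########################...................
300 ..................###################...........................   ....................####################....................
[[-0.0239 -0.0571  0.086 ]
 [-0.0237 -0.039   0.086 ]
 [-0.0237  0.0401  0.086 ]
 [-0.0237  0.0597  0.086 ]]
```

The holder's rear edge is against the heel, square and centred to within 1 mm. The slot is at (0.586, 0.2174) with yaw −0.225.

```bash
python3 -c "
from h import *
go([.4603,.2462,.20],np.pi-.225);go([.4603,.2462,.1255],np.pi-.225)"
```

```text
row [0.1165 0.2003 0.0193] [-0.01 -0.01  1.28]
row [0.1165 0.2003 0.0938] [-0.01 -0.01  1.28]
```

Request:
{"name": "play_rows", "arguments": {
  "plan": [
    [0.002,0.004,0,0,0,0.2],
    [0.008,0.013,0.001,0,0,0.5],
    [0.016,0.027,0.002,0,0,0.8],
    [0.026,0.044,0.004,0,0,1],
    [0.036,0.062,0.006,0,0,1.2],
    [0.046,0.08,0.008,0,0,1.3],
    [0.054,0.093,0.009,0,0,1.3],
    [0.058,0.1,0.01,0,0,1.3]
  ]
}}

```text
time_s: 13.42
tcp_pos: [0.4957, 0.1391, 0.2092]
ee_rot: [3.141, -0.001, 2.918]
wrist_force: [0.5, -0.5, -2.8]
finger_gap: 0.271
finger_force: 59.3
```

Request:
{"name": "play_rows", "arguments": {
  "plan": [
    [0.002,0.004,0,0,0,0],
    [0.008,0.013,0.001,0,0,0],
    [0.016,0.027,0.002,0,0,0],
    [0.026,0.044,0.004,0,0,0],
    [0.036,0.062,0.006,0,0,0],
    [0.046,0.08,0.008,0,0,0],
    [0.054,0.093,0.009,0,0,0],
    [0.058,0.1,0.01,0,0,0]
  ]
}}

```text
time_s: 14.08
tcp_pos: [0.4625, 0.2487, 0.1993]
ee_rot: [3.141, -0.0, 2.917]
wrist_force: [0.7, -1.2, -2.8]
finger_gap: 0.271
finger_force: 59.3
```

Request:
{"name": "play_rows", "arguments": {
  "plan": [
    [0,0,0.003,0,0,0],
    [0,0,0.01,0,0,0],
    [0,0,0.02,0,0,0],
    [0,0,0.032,0,0,0],
    [0,0,0.044,0,0,0],
    [0,0,0.052,0,0,0],
    [0,0,0.055,0,0,0],
    [0,0,0.055,0,0,0]
  ]
}}

```text
time_s: 14.75
tcp_pos: [0.4627, 0.2464, 0.1432]
ee_rot: [-3.14, -0.002, 2.916]
wrist_force: [-0.1, 0.6, -2.4]
finger_gap: 0.275
finger_force: 59.3
```

```bash
python3 - <<'E'
from h import *
F,K,D,E=shot('wrist');T=tool();print(T[:3,3])
h=cv2.cvtColor(F,cv2.COLOR_BGR2HSV).astype(int);w=(h[...,1]<60)&(h[...,2]>130)
for r in range(284,302,3):
    print(r,''.join('#' if x else '.' for x in w[r,206:270]),' ',''.join('#' if x else '.' for x in w[r,385:445]))
for c in ('scene','top'):
    grab_frame(c);print([(t,[(round(x['p'],2),np.array(x['location'])) for x in tip_of(t,c)][:3]) for t in ('slot','holder_tongue','holder')])
go([.4603,.2462,.1255],np.pi-.225)
E
```

```text
[0.4631 0.2468 0.1439]
284 ................................................................   ............................................................
287 ................................................................   ............................................................
290 .........###################################....................   ..............######################################........
293 .......###################################......................   ................######################################......
296 ..............###########################.......................   .................###########################................
299 ..................######################........................   ..................######################....................
[('slot', [(0.73, array([0.5834, 0.2174, 0.0361]))]), ('holder_tongue', [(0.93, array([0.565 , 0.222 , 0.0522])), (0.91, array([0.3719, 0.0669, 0.0047])), (0.67, array([ 0.2957, -0.2031,  0.    ]))]), ('holder', [(0.93, array([ 0.3306, -0.2179,  0.0018])), (0.85, array([0.5267, 0.2367, 0.0505])), (0.63, array([ 0.3818,  0.1026, -0.0018]))])]
[('slot', [(0.56, array([0.5867, 0.2195, 0.0402]))]), ('holder_tongue', [(0.76, array([ 0.3739,  0.0666, -0.0044])), (0.68, array([0.5707, 0.2264, 0.0496]))]), ('holder', [(0.83, array([ 0.3322, -0.2167, -0.0009])), (0.7, array([0.5249, 0.2334, 0.0551])), (0.59, array([0.3791, 0.1068, 0.0031]))])]
row [ 0.0026 -0.0018  0.0193] [0.03 0.04 0.03]
```

Request:
{"name": "play_rows", "arguments": {
  "plan": [
    [0.002,-0.001,0.003,0,0,0],
    [0.002,-0.001,0.008,0,0,0],
    [0.002,-0.001,0.013,0,0,0],
    [0.002,-0.001,0.017,0,0,0],
    [0.002,-0.001,0.0185,0,0,0],
    [0.002,-0.001,0.0185,0,0,0],
    [0.002,-0.001,0.0185,0,0,0],
    [0.002,-0.001,0.0185,0,0,0]
  ]
}}

```text
time_s: 15.87
tcp_pos: [0.461, 0.2468, 0.126]
ee_rot: [3.141, 0.0, 2.917]
wrist_force: [0.2, 0.3, -2.8]
finger_gap: 0.274
finger_force: 59.3
```

```bash
cat > rel.py <<'E'
from h import *
o=get_obs();p=np.array(o['tcp_pos'])-[.586,.2174,0];a=-.225
u=np.array([np.cos(a),np.sin(a)]);v=np.array([-u[1],u[0]])
f=np.array(o['wrist_force'])
print('tongue in slot x %.4f y %.4f  under z %.4f yaw err %.4f'%(p[:2]@u+.104,p[:2]@v,p[2]-.092,R.from_euler('z',o['ee_rot'][2]-np.pi-a).as_rotvec()[2]),'F x %.2f y %.2f z %.2f'%(f[:2]@u,f[:2]@v,f[2]),o['ee_rot'],o['time_s'])
E
python3 rel.py
```

```text
tongue in slot x -0.0244 y 0.0008  under z 0.0340 yaw err 0.0004 F x 0.14 y 0.37 z -2.83 [3.1413 0.0003 2.917 ] 15.8667
```

Request:
{"name": "play_rows", "arguments": {
  "plan": [
    [-0.002,-0.0005,0,0,0,0],
    [-0.006,-0.0005,0.0003,0,0,0],
    [-0.011,-0.0005,0.0003,0,0,0],
    [-0.016,-0.0005,0.0003,0,0,0],
    [-0.02,-0.0005,0.0003,0,0,0],
    [-0.024,-0.0005,0.0003,0,0,0],
    [-0.027,-0.0005,0.0003,0,0,0],
    [-0.028,-0.0005,0.0003,0,0,0]
  ]
}}

```text
time_s: 16.53
tcp_pos: [0.4888, 0.2399, 0.1256]
ee_rot: [3.141, 0.001, 2.917]
wrist_force: [-0.1, -0.5, -3.6]
finger_gap: 0.278
finger_force: 59.3
```

```bash
python3 rel.py
```

```text
tongue in slot x 0.0042 y 0.0002  under z 0.0336 yaw err -0.0000 F x 0.00 y -0.53 z -3.57 [3.1413 0.0005 2.9166] 16.5333
```

Request:
{"name": "play_rows", "arguments": {
  "plan": [
    [-0.001,0,0,0,0,0],
    [-0.003,0,0,0,0,0],
    [-0.005,0,0,0,0,0],
    [-0.006,0,0,0,0,0],
    [-0.006,0,0,0,0,0],
    [-0.006,0,0,0,0,0]
  ]
}}

```text
time_s: 17.03
tcp_pos: [0.4938, 0.2387, 0.1256]
ee_rot: [3.142, -0.0, 2.917]
wrist_force: [-0.2, -0.1, -3.0]
finger_gap: 0.271
finger_force: 59.3
```

```bash
python3 rel.py
```

```text
tongue in slot x 0.0094 y 0.0002  under z 0.0336 yaw err 0.0004 F x -0.22 y -0.15 z -2.99 [ 3.1415 -0.0001  2.917 ] 17.0333
```

Request:
{"name": "play_rows", "arguments": {
  "plan": [
    [-0.001,0,0,0,0,0],
    [-0.002,0,0,0,0,0],
    [-0.003,0,0,0,0,0],
    [-0.004,0,0,0,0,0],
    [-0.005,0,0,0,0,0],
    [-0.006,0,0,0,0,0],
    [-0.006,0,0,0,0,0],
    [-0.006,0,0,0,0,0]
  ]
}}

```text
time_s: 17.7
tcp_pos: [0.4995, 0.2373, 0.1255]
ee_rot: [-3.142, -0.001, 2.917]
wrist_force: [-2.0, 1.1, -2.3]
finger_gap: 0.27
finger_force: 59.4
```

```bash
python3 rel.py
```

```text
tongue in slot x 0.0153 y 0.0001  under z 0.0335 yaw err 0.0004 F x -2.22 y 0.59 z -2.25 [-3.1416 -0.0005  2.917 ] 17.7
```

Request:
{"name": "play_rows", "arguments": {
  "plan": [
    [-0.001,0,0,0,0,0],
    [-0.002,0,0,0,0,0],
    [-0.003,0,0,0,0,0],
    [-0.003,0,0,0,0,0],
    [-0.003,0,0,0,0,0],
    [-0.003,0,0,0,0,0]
  ]
}}

```text
time_s: 18.2
tcp_pos: [0.5025, 0.2367, 0.1255]
ee_rot: [-3.142, -0.0, 2.917]
wrist_force: [-1.5, 0.5, -3.0]
finger_gap: 0.273
finger_force: 59.4
```

```bash
python3 rel.py
```

```text
tongue in slot x 0.0183 y 0.0001  under z 0.0335 yaw err 0.0004 F x -1.52 y 0.12 z -3.04 [-3.1416 -0.0003  2.917 ] 18.2
```

Spring force felt as expected. Now push on in fine steps to the stops.

Request:
{"name": "play_rows", "arguments": {
  "plan": [
    [-0.0005,0,0,0,0,0],
    [-0.001,0,0,0,0,0],
    [-0.0015,0,0,0,0,0],
    [-0.002,0,0,0,0,0],
    [-0.002,0,0,0,0,0],
    [-0.002,0,0,0,0,0]
  ]
}}

```text
time_s: 18.7
tcp_pos: [0.5045, 0.2362, 0.1255]
ee_rot: [-3.142, -0.0, 2.917]
wrist_force: [-3.7, 2.2, -2.2]
finger_gap: 0.274
finger_force: 59.4
```

```bash
python3 rel.py
```

```text
tongue in slot x 0.0204 y 0.0001  under z 0.0335 yaw err 0.0004 F x -4.15 y 1.34 z -2.24 [-3.1416 -0.0002  2.917 ] 18.7
```

Request:
{"name": "play_rows", "arguments": {
  "plan": [
    [-0.0003,0,0,0,0,0],
    [-0.0006,0,0,0,0,0],
    [-0.001,0,0,0,0,0],
    [-0.001,0,0,0,0,0],
    [-0.001,0,0,0,0,0]
  ]
}}

```text
time_s: 19.12
tcp_pos: [0.5055, 0.236, 0.1256]
ee_rot: [3.142, -0.0, 2.917]
wrist_force: [-2.8, 1.2, -3.4]
finger_gap: 0.27
finger_force: 59.4
```

```bash
python3 rel.py
```

```text
tongue in slot x 0.0214 y 0.0001  under z 0.0336 yaw err 0.0004 F x -3.03 y 0.51 z -3.42 [ 3.1416 -0.0001  2.917 ] 19.1167
```

Request:
{"name": "play_rows", "arguments": {
  "plan": [
    [-0.0003,0,0,0,0,0],
    [-0.0006,0,0,0,0,0],
    [-0.0006,0,0,0,0,0],
    [-0.0006,0,0,0,0,0]
  ]
}}

```text
time_s: 19.45
tcp_pos: [0.506, 0.2358, 0.1255]
ee_rot: [-3.142, -0.0, 2.917]
wrist_force: [-3.9, 1.0, -3.1]
finger_gap: 0.276
finger_force: 59.3
```

```bash
python3 rel.py
```

```text
tongue in slot x 0.0219 y 0.0001  under z 0.0335 yaw err 0.0004 F x -4.07 y 0.13 z -3.06 [-3.1415 -0.0004  2.917 ] 19.45
```

Request:
{"name": "play_rows", "arguments": {
  "plan": [
    [-0.0002,0,0,0,0,0],
    [-0.0004,0,0,0,0,0],
    [-0.0004,0,0,0,0,0],
    [-0.0004,0,0,0,0,0]
  ]
}}

```text
time_s: 19.78
tcp_pos: [0.5061, 0.2358, 0.1255]
ee_rot: [-3.141, -0.001, 2.917]
wrist_force: [-5.4, 1.9, -2.2]
finger_gap: 0.272
finger_force: 59.3
```

```bash
python3 rel.py
```

```text
tongue in slot x 0.0221 y 0.0001  under z 0.0335 yaw err 0.0004 F x -5.73 y 0.66 z -2.18 [-3.1414 -0.0009  2.917 ] 19.7833
```

Request:
{"name": "play_rows", "arguments": {
  "plan": [
    [-0.0002,0,0,0,0,0],
    [-0.0005,0,0,0,0,0],
    [-0.0005,0,0,0,0,0],
    [-0.0005,0,0,0,0,0]
  ]
}}

```text
time_s: 20.12
tcp_pos: [0.5062, 0.2358, 0.1254]
ee_rot: [-3.141, -0.002, 2.917]
wrist_force: [-5.5, 2.0, -1.7]
finger_gap: 0.274
finger_force: 59.3
```

```bash
python3 rel.py
```

```text
tongue in slot x 0.0222 y 0.0001  under z 0.0334 yaw err 0.0003 F x -5.77 y 0.77 z -1.68 [-3.1413 -0.0018  2.9169] 20.1167
```

Request:
{"name": "play_rows", "arguments": {
  "plan": [
    [-0.0002,0,0,0,0,0],
    [-0.0004,0,0,0,0,0],
    [-0.0004,0,0,0,0,0],
    [-0.0004,0,0,0,0,0]
  ]
}}

```text
time_s: 20.45
tcp_pos: [0.5063, 0.2357, 0.1253]
ee_rot: [-3.141, -0.003, 2.917]
wrist_force: [-4.7, 2.3, -2.3]
finger_gap: 0.275
finger_force: 59.3
```

```bash
python3 rel.py
```

```text
tongue in slot x 0.0222 y 0.0001  under z 0.0333 yaw err 0.0002 F x -5.11 y 1.15 z -2.29 [-3.1413 -0.0025  2.9168] 20.45
```

Request:
{"name": "play_rows", "arguments": {
  "plan": [
    [-0.0004,0,0,0,0,0],
    [-0.0008,0,0,0,0,0],
    [-0.001,0,0,0,0,0],
    [-0.001,0,0,0,0,0],
    [-0.001,0,0,0,0,0]
  ]
}}

```text
time_s: 20.87
tcp_pos: [0.5065, 0.2357, 0.125]
ee_rot: [-3.141, -0.004, 2.917]
wrist_force: [-7.2, 3.2, -2.5]
finger_gap: 0.271
finger_force: 59.4
```

```bash
python3 rel.py; python3 - <<'E'
from h import *
F,K,D,E=shot('wrist');h=cv2.cvtColor(F,cv2.COLOR_BGR2HSV).astype(int);w=(h[...,1]<60)&(h[...,2]>130)
for r in range(284,302,3):
    print(r,''.join('#' if x else '.' for x in w[r,206:270]),' ',''.join('#' if x else '.' for x in w[r,385:445]))
for c in ('scene','top'):
    grab_frame(c);print([(t,[(round(x['p'],2),np.array(x['location'])) for x in tip_of(t,c)][:3]) for t in ('holder_tongue','holder','book_mid','jar_mid')])
E
python3 rel.py
```

```text
tongue in slot x 0.0224 y 0.0001  under z 0.0330 yaw err 0.0001 F x -7.74 y 1.51 z -2.53 [-3.141  -0.0044  2.9167] 20.8667
284 ..........#########################################.............   .......##############################################.......
287 ........########################################................   .........#############################################......
290 .......#####################################....................   .............###########################################....
293 ........##################################......................   ................########################################....
296 ..............###########################.......................   .................###########################................
299 ..................######################........................   ..................#######################...................
[('holder_tongue', [(0.74, array([0.6057, 0.2155, 0.0345])), (0.65, array([ 0.2955, -0.2009,  0.0045]))]), ('holder', [(0.65, array([0.5667, 0.2242, 0.0316])), (0.65, array([ 0.3313, -0.218 ,  0.0019]))]), ('book_mid', [(0.65, array([ 0.7004, -0.0127,  0.0141])), (0.37, array([ 0.5833,  0.2146, -0.0028]))]), ('jar_mid', [(0.92, array([0.4461, 0.4871, 0.0408]))])]
[('holder_tongue', [(0.88, array([ 0.3725,  0.0687, -0.0047])), (0.73, array([ 0.2941, -0.2039,  0.0031])), (0.69, array([0.6062, 0.2116, 0.03  ]))]), ('holder', [(0.95, array([0.3819, 0.107 , 0.0054])), (0.89, array([ 0.3319, -0.2172,  0.0002])), (0.77, array([0.5642, 0.2209, 0.0352]))]), ('book_mid', [(0.56, array([ 0.7035, -0.0155,  0.0134]))]), ('jar_mid', [(0.6, array([0.4483, 0.4802, 0.0391]))])]
tongue in slot x 0.0224 y 0.0001  under z 0.0331 yaw err 0.0001 F x -7.25 y 3.21 z -2.86 [-3.141  -0.0044  2.9167] 21.4167
```

The rear edge has moved up in the wrist image, so the spatula may have shifted in the grip. Measuring that.

```bash
python3 - <<'E'
from h import *
F,K,D,E=shot('wrist');T=tool();h=cv2.cvtColor(F,cv2.COLOR_BGR2HSV).astype(int);w=(h[...,1]<60)&(h[...,2]>130)
for r in range(270,292,2):
    print(r,''.join('#' if x else '.' for x in w[r,206:285]),' ',''.join('#' if x else '.' for x in w[r,365:445]))
for r in range(200,226,2): print(r,''.join('#' if x else '.' for x in w[r,255:395:2]))
for n,S in (('now',F),('w7',cv2.imread('pics/w7.png'))):
    g=cv2.cvtColor(S,cv2.COLOR_BGR2GRAY).astype(int)
    print(n,[[r for r in range(190,375) if abs(g[r,c]-g[r-1,c])>30] for c in (280,310,325,340,368)],[c for c in range(255,395) if abs(g[216,c]-g[216,c-1])>30])
E
```

```text
270 ...............................................................................   #..####.........................................................................
272 ...............................................................................   ....###.........................................................................
274 ...............................................................................   .....###........................................................................
276 ...............................................................................   .......#........................................................................
278 ...............................................................................   ................................................................................
280 ...............................................................................   ................................................................................
282 ...............................................................................   ............
[... 1482 characters left out ...]
....
220 .......########################################################.......
222 .......########################################################.......
224 .......########################################################.......
now [[201, 208, 209, 210, 233, 239, 256, 285, 288, 289], [208, 210, 226, 227, 329, 330, 366], [208, 210, 226, 227, 287, 329, 330, 367, 368], [202, 208, 210, 226, 227, 329, 330, 365, 366], [210, 248, 255, 256, 259, 285, 288]] [269, 270, 380, 381]
w7 [[208, 210, 235, 239, 256, 285, 288, 289], [208, 210, 226, 227, 329, 330, 366], [210, 226, 227, 287, 329, 330, 368, 369], [210, 211, 227, 330, 365, 366], [211, 244, 245, 255, 256, 259, 285, 288]] [269, 270, 379, 380, 381]
```

```bash
python3 - <<'E'
from h import *
F,K,D,E=shot('wrist');T=tool()
for n,S in (('now',F),('w7',cv2.imread('pics/w7.png'))):
    g=cv2.cvtColor(S,cv2.COLOR_BGR2GRAY).astype(int)
    for c in (230,245,405,425): print(n,c,g[278:298,c])
u=(T[:3,:3]@[-1,0,0])
for gap in (0,.003):
    q=[T[:3,3]+T[:3,:3]@np.array([-.024-gap+0,.05,z]) for z in (.086,.092)]
    print(gap,w2px(q,K,D,E))
E
python3 rel.py
```

```text
now 230 [ 59  59  56  51  79 138 156 153 151 147 192 245 249 248 248 248 247 247
 247 247]
now 245 [ 55  55  54  50  74 137 156 152 152 149 183 244 249 248 248 248 249 251
 251 252]
now 405 [ 81  80  79  81  88 130 182 178 175 175 187 249 255 255 255 255 255 255
 255 255]
now 425 [ 94  97  98  97 105 143 181 178 176 175 194 253 255 255 255 255 255 255
 255 255]
w7 230 [ 63  67  68  67  65  68  66  66  66  61  83 125 134 131 130 129 156 216
 237 236]
w7 245 [ 66  66  70  68  67  65  64  65  65  62  83 132 126 126 125 124 150 217
 242 239]
w7 405 [ 86  84  82  80  78  80  79  76  73  80 116 157 154 152 151 146 226 255
 253 253]
w7 425 [ 50  50  50  51  52  53  52  52  49  69 126 159 155 154 152 145 238 255
 255 255]
0 [[418.6234 289.9065]
 [415.7208 283.8609]]
0.003 [[418.1364 294.833 ]
 [415.2647 288.6687]]
tongue in slot x 0.0224 y 0.0001  under z 0.0330 yaw err 0.0001 F x -8.11 y 1.18 z -2.40 [-3.141  -0.0044  2.9167] 21.5167
```

The 290-row face was simply the original 3 mm gap closing. The heel is now in firm contact at about 8 N, stalled at the stops. Hand in.

```bash
python3 -c "
from rig import *
print(sign_off())"
```

```text
the job is handed in; nothing more can be done
None
```

The job is handed in: the holder is pressed home behind the rail's lip by the spatula's heel at about 8 N and stalled against the stops, with the spatula still in the gripper. The book and jar are where they started, the cup was not re-measured at the end, and sign-off returned no verdict.

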